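# Steady the rocking bench scale

### The job

The bench scale has been left half up on the hob, and its front left levelling foot is screwed up too short, so it rocks. Carry it upright to the bare worktop between the sink and the hob, set it down gently there, and wind the short foot down by its hand knob until the scale stands firmly on all four feet without rocking. Do not disturb the bowl, jar, mug and milk jug that stand about.

Things in the scene. Friction and masses are not known exactly. Their poses are not given: they have to be found in the camera images.
- scale: bench scale, 0.6 to 0.9 kg: aluminium deck with a lug at each corner (214 x 214 mm, top 28 mm up), round pan in front, black carrying arch across the rear; centre of mass 22 mm in front of its bar. Origin: middle of the scale, in the plane of its level foot pads; x to its rear, y to its left, z up; feet at x, y = +-85 mm. At the start its right side stands on the hob and it leans to the left
- scale_grip (a point): middle of the scale's carrying bar: a straight black bar 106 mm long (along the scale's y), 22 mm thick (along the scale's x) and 26 mm high with flat sides, its top 122 mm above the origin plane; this point is 110 mm above the origin and 50 mm behind it. 11 mm below the bar is free, then comes the display, no thicker than the bar.
- screw_fl (a joint): turn of the front left levelling screw in rad, plus = clockwise seen from above = foot goes down; right-hand thread, 8 mm of travel a turn, range -6.2 to 2.4; stays where it is left (friction 0.06 N m). 0: level with feet that also read 0. This is the short foot: it starts between -4.3 and -2.6 (3.3 to 5.5 mm too short).
- screw_fr (a joint): turn of the front right levelling screw in rad, plus = clockwise seen from above = foot goes down; right-hand thread, 8 mm of travel a turn, range -6.2 to 2.4; stays where it is left (friction 0.06 N m). 0: level with feet that also read 0. This foot is right as it is: it starts at 0.
- screw_rl (a joint): turn of the rear left levelling screw in rad, plus = clockwise seen from above = foot goes down; right-hand thread, 8 mm of travel a turn, range -6.2 to 2.4; stays where it is left (friction 0.06 N m). 0: level with feet that also read 0. This foot is right as it is: it starts at 0.
- screw_rr (a joint): turn of the rear right levelling screw in rad, plus = clockwise seen from above = foot goes down; right-hand thread, 8 mm of travel a turn, range -6.2 to 2.4; stays where it is left (friction 0.06 N m). 0: level with feet that also read 0. This foot is right as it is: it starts at 0.
- knob_fl (a point): middle of the front left levelling knob: black, round, fluted, 36 mm across and 20 mm high, axis upright; it moves up and down with its foot; this point is 51 mm above the pad's underside, 10 mm below the knob's top, and 23 mm above the deck at 0. The white line on its top points along the scale's -x (to the front) at 0.
- knob_fr (a point): middle of the front right levelling knob: black, round, fluted, 36 mm across and 20 mm high, axis upright; it moves up and down with its foot; this point is 51 mm above the pad's underside, 10 mm below the knob's top, and 23 mm above the deck at 0. The white line on its top points along the scale's -x (to the front) at 0.
- knob_rl (a point): middle of the rear left levelling knob: black, round, fluted, 36 mm across and 20 mm high, axis upright; it moves up and down with its foot; this point is 51 mm above the pad's underside, 10 mm below the knob's top, and 23 mm above the deck at 0. The white line on its top points along the scale's -x (to the front) at 0.
- knob_rr (a point): middle of the rear right levelling knob: black, round, fluted, 36 mm across and 20 mm high, axis upright; it moves up and down with its foot; this point is 51 mm above the pad's underside, 10 mm below the knob's top, and 23 mm above the deck at 0. The white line on its top points along the scale's -x (to the front) at 0.
- tip_fl (a point): centre of the underside of the front left foot's round pad, 26 mm across
- tip_fr (a point): centre of the underside of the front right foot's round pad, 26 mm across
- tip_rl (a point): centre of the underside of the rear left foot's round pad, 26 mm across
- tip_rr (a point): centre of the underside of the rear right foot's round pad, 26 mm across
- sugar_bowl: sugar bowl, stoneware, 91 mm across, 64 mm high; origin at the centre of its underside. Bystander.
- spice_jar: spice jar, glass with a black cap, 40 mm across, 105 mm high; origin at the centre of its underside. Bystander.
- mug: stoneware mug, 82 mm across, 110 mm with its handle, 74 mm high; origin at the centre of its underside. Bystander.
- milk_jug: small stoneware milk jug, 70 x 80 mm, 83 mm high, at the front edge before the sink; origin near the centre of its underside. Bystander.
- worktop: the dark worktop, top at z = 0. The bare stretch between the sink (its edge at y = 0.097) and the hob (its edge at y = -0.305, its glass 6 mm above the worktop) is 400 mm wide; it begins at x = 0.33, and the bystanders stand beyond x = 0.66.

How it is judged:
At the end, for the whole second after the job is handed in: The scale stands still and upright on the worktop between the sink and the hob, and the undersides of all four foot pads are within 1 mm of the worktop, so that it does not rock (height (world z) of each of tip_fl, tip_fr, tip_rl, tip_rr below 0.001 m and world y of scale between -0.25 and 0.05 m and angle between scale's own z axis and vertical below 0.03 rad and linear speed of scale below 0.01 m/s and angular speed of scale below 0.05 rad/s); the robot touches nothing.
It fails at once if the scale is tipped by more than about 25 degrees (angle between scale's own z axis and vertical above 0.44 rad).
It fails at once if the scale is let go in the air and drops (faster than 0.5 m/s, a fall of more than about 15 mm) (linear speed of scale above 0.5 m/s and contact force between scale and the fingers below 0.3 N).
It fails at once if the sugar bowl, spice jar, mug or milk jug is shifted by more than 30 mm (distance of any of sugar_bowl, spice_jar, mug, milk_jug from where it was at the start of the episode above 0.03 m).
It also fails if it takes over 61 s, if anything falls off the work surface, if the arm or the gripper's body presses on something with over 40 N, if the wrist force passes 120 N, or if a joint passes its speed limit or range.

### The arm

A 6-joint arm with a two-finger parallel gripper is mounted at the origin on a cart in front of the work surface, level with it; the furniture and walls round the work are solid. World frame = base frame: x ahead of the robot, y to its left, z up, the work surface at z = 0. Lengths are in m, angles in rad, forces in N, time in s.
With the tool pointing down it reaches from about 0.25 to 0.85 m from the base axis. Payload 12.5 kg.
Tool frame: the origin (TCP) lies on the centre line of the jaws, within the pads' length; the fingertips stand 11 mm ahead of it and the grasp point (between the pads) lies 8 mm behind it (robot.tips_ahead is the distance from the TCP to the fingertips, in m); z points along the fingers, y is the line along which they close (so a half turn about z gives the same grasp; the last joint's range is limited). The gripper opens to 93 mm and grips with 3 to 60 N. Pads are 15 mm wide; open, the fingers measure 128 mm over their backs; the gripper's body (75 mm by 188 mm) begins 65 mm behind the grasp point.
Start: joints at [1.05, 0.351, 1.652, -0, 1.139, -0.085], TCP at [0.232, 0.499, 0.23] pointing down, gripper open.
Joint ranges: [-2.75, 2.75], [-0.79, 2.1], [0.01, 2.65], [-1.57, 4.71], [0.07, 3.14], [-2.87, 2.87]. Speed limits (rad/s): [2.22, 2.22, 2.79, 3.14, 3.14, 3.14].

### API

Orientations are given as a 3x3 rotation matrix whose columns are the frame's x, y, z axes.
In Python, from workcell import robot gives the robot as it stands.
- The arm moves only by the tool play_rows, never from a script. Its argument "increments" is a list of rows, each a list of 7 numbers: the finger opening in mm, from 0 to 93, then the shift along the tool's x, y, z in mm, then the turn, a rotation vector about the tool's x, y, z in rad. In form: [[jaw, dx, dy, dz, rx, ry, rz], ...]. A call has 1 to 20 rows; each row is the pose to reach, as a shift and turn from the pose commanded when the call began, along the tool's axes at that moment; what a row does not reach only later rows make up. A row lasts 1/10 s, in which the tool goes at most 50 mm and 8.59 degrees, less where a joint would pass 70% of its speed; a pose out of reach is approached as far as the arm can. A call with a gripper value outside its range is refused whole. The fingers move at their own pace and stop on an object; "force" is the grip in N (left out, the last holds). Time passes only in rows, so rows that repeat a pose let the fingers close. It gives the time, the measured TCP pose, the force, the opening and the grip force at its end, in the units of the state.
- robot.get_state(): the state, without advancing time (a new reading comes with each control period).
- robot.camera(name): name is "scene" or "top"; returns a dict with "color" (400x640x3 uint8, red, green, blue), "K" (3x3 intrinsics, pixels), "world_from_camera" (4x4, takes a point from camera to world coordinates). Camera axes: x right, y down, z forward; pixel columns grow to the right and rows downward; lengths in m; the calibration is good to about 2 mm. A picture is of the moment at which its call begins. There is no depth.
- robot.close_job(): hands the job in; it is judged then, once.
The state is a dict: "time_s": time; "qpos": joint angles; "qvel": joint speeds; "effort": joint torques, N m; "tcp_pos": TCP position; "tcp_rot": TCP orientation; "force": force on the tool from outside, world axes, zero at the start; "wrist_torque": the same for the moment, N m; "finger_gap": opening from 0.0 (shut) to 1.0 (fully open); "grasp_force": force on a finger pad.
Only numpy, scipy, OpenCV 4.12 (cv2) and the standard library are available. Lean on these libraries where they do the work, as an engineer would, in place of code of your own. Each camera call takes 0.05 s, during which the arm holds its last target. There are 200 camera calls.

## Working session

There is one attempt and no reset: what is moved stays moved. The work goes in short steps, Python scripts to look and compute and a tool call to move; the robot and the scene stay as the last step left them, time stands still between calls to the robot, and variables do not carry over. Pictures are saved under pics/ and viewed, at most 10 in all, crops included, and the job is handed in when it is done.

Besides the shell and the picture viewer there is one more tool, called after "Request:" by a JSON object that holds its "fn" and its "kwargs", one argument or row to a line. play_rows: Moves the arm, as the interface text tells. Its arguments: {"type":"object","properties":{"increments":{"type":"array"},"force":{"type":"number"}},"required":["increments"]}

```bash
ls; mkdir -p pics; python3 - <<'E'
from workcell import robot
import cv2,numpy as np
for n in("top","scene"):
    c=robot.camera(n); cv2.imwrite(f"pics/{n}0.png",c["color"][:,:,::-1]); print(c["K"].tolist(),np.round(c["world_from_camera"],4).tolist())
s=robot.get_state(); print(s["time_s"],s["tcp_pos"],np.round(s["tcp_rot"],3).tolist(),robot.tips_ahead)
E
```

```text
pics
[[423.2133408800901, 0.0, 315.8059310536845], [0.0, 423.2133408800901, 203.35489617259174], [0.0, 0.0, 1.0]] [[-0.0066, -0.999, 0.0436, 0.5045], [-1.0, 0.0068, 0.0045, -0.0528], [-0.0048, -0.0436, -0.999, 1.2936], [0.0, 0.0, 0.0, 1.0]]
[[416.21998704573434, 0.0, 321.0879616598413], [0.0, 416.21998704573434, 204.28578560710997], [0.0, 0.0, 1.0]] [[0.6772, -0.5156, 0.5249, -0.0147], [-0.7358, -0.4708, 0.4869, -0.5957], [-0.0039, -0.7159, -0.6982, 0.868], [0.0, 0.0, 0.0, 1.0]]
0.1 [0.23202008 0.49834759 0.22917972] [[-0.907, 0.422, -0.0], [0.422, 0.907, -0.001], [0.0, -0.001, -1.0]] 0.011
```

View pics/top0.png

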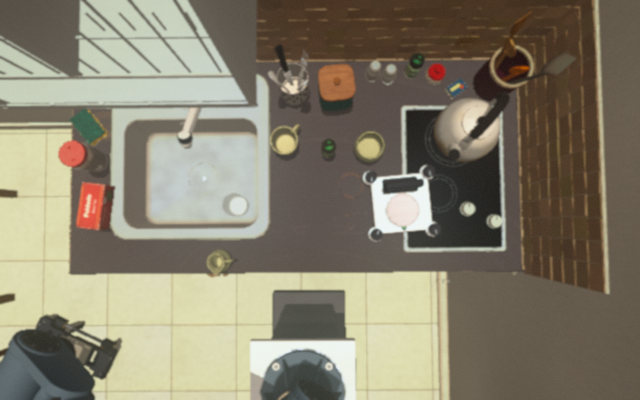

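View pics/scene0.png

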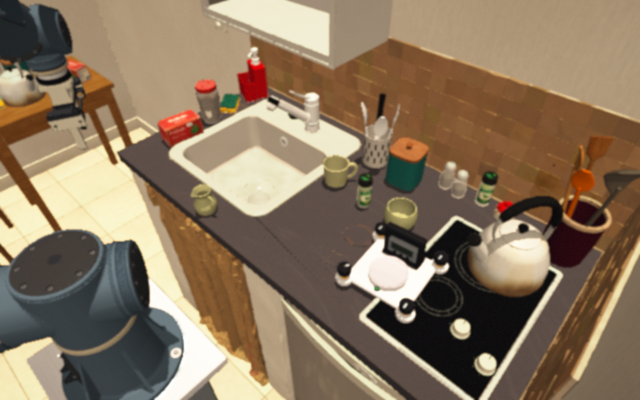

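The scale straddles the hob's left edge. In the top view its bar is near (403,184), with knobs near (370,178), (430,171), (375,234) and (434,230). I'll zoom in on it next.

```bash
cat > h.py <<'E'
from workcell import robot
import cv2,numpy as np
def grab(n,f=None):
    c=robot.camera(n)
    if f: cv2.imwrite(f"pics/{f}.png",c["color"][:,:,::-1])
    return c
def ray(c,u,v):
    T=c["world_from_camera"]; d=T[:3,:3]@np.linalg.inv(c["K"])@[u,v,1]; return T[:3,3],d
def hit(c,u,v,z):
    o,d=ray(c,u,v); return o+d*(z-o[2])/d[2]
def tri(c1,p1,c2,p2):
    o,d=ray(c1,*p1);q,e=ray(c2,*p2)
    s=np.linalg.lstsq(np.c_[d,-e],q-o,rcond=None)[0]; a,b=o+d*s[0],q+e*s[1]
    return (a+b)/2,np.linalg.norm(a-b)
def proj(c,P):
    T=np.linalg.inv(c["world_from_camera"]); p=c["K"]@(T[:3,:3]@P+T[:3,3]); return p[:2]/p[2]
def crop(img,x0,y0,w,h,k): return cv2.resize(img[y0:y0+h,x0:x0+w],None,fx=k,fy=k,interpolation=cv2.INTER_CUBIC)
E
python3 - <<'E'
from h import *
a=cv2.imread("pics/top0.png");b=cv2.imread("pics/scene0.png")
A=crop(a,358,155,90,95,4.4);B=crop(b,330,215,130,110,3.4)
H=max(A.shape[0],B.shape[0]);f=lambda i:cv2.copyMakeBorder(i,0,H-i.shape[0],0,0,cv2.BORDER_CONSTANT)
M=np.hstack([f(A)[:,:352],f(B)[:,:442]]);print(A.shape,B.shape,M.shape);cv2.imwrite("pics/z0.png",np.clip(M*1.5,0,255).astype('uint8'))
E
```

```text
(418, 396, 3) (374, 442, 3) (418, 794, 3)
```

View pics/z0.png

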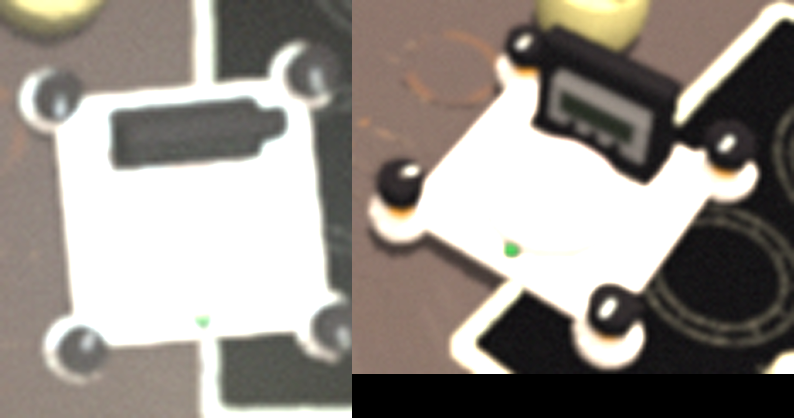

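```bash
python3 - <<'E'
from h import *
from scipy.spatial.transform import Rotation as R
t=grab("top");s=grab("scene")
K={'rl':((371,176.8),(380.3,228.5)),'rr':((428,170.9),(440.6,257.6)),'fl':((376.6,234.5),(344.1,269.4)),'fr':((433.7,229.1),(406.5,306.2))}
P={k:tri(t,a,s,b) for k,(a,b) in K.items()}
for k,v in P.items(): print(k,np.round(v[0],4),round(v[1],4))
m={'rl':(.085,.085,.053),'rr':(.085,-.085,.053),'fl':(-.085,.085,.049),'fr':(-.085,-.085,.053)}
X=np.array([P[k][0] for k in K]);M=np.array([m[k] for k in K])
Rm,e=R.align_vectors(X-X.mean(0),M-M.mean(0));Rm=Rm.as_matrix();o=X.mean(0)-Rm@M.mean(0)
print(o,Rm.round(3).tolist(),e)
g=o+Rm@[.05,0,.11];print("grip",g,proj(t,g),proj(s,g))
for y in(.053,-.053): 
  e=o+Rm@[.05,y,.122];print(proj(t,e),proj(s,e))
for n,p,h in(("bowl",(369,146),.05),("jar",(328,147),.1),("mug",(284,142),.06),("jug",(218,262),.05)):print(n,hit(t,*p,h).round(3))
E
```

```text
rl [ 0.6342 -0.2082  0.0571] 0.0033
rr [ 0.6512 -0.3759  0.0614] 0.0009
fl [ 0.4665 -0.2236  0.0584] 0.0
fr [ 0.4819 -0.3907  0.0589] 0.0026
[ 0.55800695 -0.29975671  0.0069784 ] [[0.996, -0.093, 0.008], [0.093, 0.996, 0.003], [-0.008, -0.002, 1.0]] 0.004551677091188902
grip [ 0.60869187 -0.29477205  0.11655117] [404.41174823 183.81501921] [405.99965056 235.50730601]
[386.15886385 185.3017575 ] [387.43232681 222.36437504]
[424.41874014 181.47638253] [426.90966818 242.36193482]
bowl [ 0.727 -0.206  0.05 ]
jar [ 0.717 -0.083  0.1  ]
mug [0.739 0.045 0.06 ]
jug [0.389 0.24  0.05 ]
```

```bash
cat >> h.py <<'E'
from scipy.spatial.transform import Rotation as Ro
def delta(p,yaw):
    "TCP target p, tool down with tool y along world heading yaw -> shift mm, rotvec in tool axes"
    s=robot.get_state();R0=np.array(s["tcp_rot"]);c,n=np.cos(yaw),np.sin(yaw)
    R1=np.array([[-n,c,0],[c,n,0],[0,0,-1.]])
    print(s["time_s"],np.round(s["tcp_pos"],4),np.round(s["qpos"],2),'->',(R0.T@(np.array(p)-s["tcp_pos"])*1e3).round(1),Ro.from_matrix(R0.T@R1).as_rotvec().round(3))
E
python3 -c "
from h import *
delta((.609,-.295,.21),.093)"
```

```text
0.2 [0.232  0.4984 0.2293] [ 1.05  0.35  1.65 -0.    1.14 -0.08] -> [-676.6 -560.2   19.7] [-1.000e-03  0.000e+00  1.042e+00]
```

Request:
{"fn": "play_rows", "kwargs": {
  "increments": [
    [93,-677,-560,20,0,0,1.042],
    [93,-677,-560,20,0,0,1.042],
    [93,-677,-560,20,0,0,1.042],
    [93,-677,-560,20,0,0,1.042],
    [93,-677,-560,20,0,0,1.042],
    [93,-677,-560,20,0,0,1.042],
    [93,-677,-560,20,0,0,1.042],
    [93,-677,-560,20,0,0,1.042],
    [93,-677,-560,20,0,0,1.042],
    [93,-677,-560,20,0,0,1.042],
    [93,-677,-560,20,0,0,1.042],
    [93,-677,-560,20,0,0,1.042],
    [93,-677,-560,20,0,0,1.042],
    [93,-677,-560,20,0,0,1.042],
    [93,-677,-560,20,0,0,1.042],
    [93,-677,-560,20,0,0,1.042],
    [93,-677,-560,20,0,0,1.042],
    [93,-677,-560,20,0,0,1.042],
    [93,-677,-560,20,0,0,1.042],
    [93,-677,-560,20,0,0,1.042]
  ],
  "force": 50
}}

```text
time_s: 2.2
tcp_pos: [0.6091, -0.2947, 0.2089]
tcp_rot: [[-0.092, 0.996, -0.001], [0.996, 0.092, 0.001], [0.001, -0.001, -1.0]]
force: [-0.5, 0.4, -0.1]
finger_gap: 1.001
grasp_force: 0.0
```

```bash
python3 -c "
from h import *
delta((.609,-.295,.104),.093)"
```

```text
2.2 [ 0.6091 -0.2947  0.2089] [-0.52  0.6   1.31  0.    1.23 -0.61] -> [ -0.3  -0.  104.9] [-0.001 -0.001 -0.001]
```

Request:
{"fn": "play_rows", "kwargs": {
  "increments": [
    [93,3,0,40,0,-0.035,0],
    [93,3,0,75,0,-0.035,0],
    [93,3,0,95,0,-0.035,0],
    [93,3,0,104,0,-0.035,0],
    [93,3,0,104,0,-0.035,0]
  ]
}}

```text
time_s: 2.7
tcp_pos: [0.6088, -0.2908, 0.1052]
tcp_rot: [[-0.094, 0.996, 0.002], [0.995, 0.094, -0.034], [-0.034, -0.001, -0.999]]
force: [-0.8, -0.6, 0.1]
finger_gap: 0.998
grasp_force: 0.0
```

```bash
python3 - <<'E'
from h import *
s=robot.get_state();print(s["force"],s["tcp_pos"])
a=grab("top")["color"][:,:,::-1];b=grab("scene")["color"][:,:,::-1]
M=np.hstack([crop(a,358,150,90,95,4.4)[:,:352],crop(b,330,195,130,123,3.4)[:418,:442]]);cv2.imwrite("pics/z1.png",np.clip(M*1.5,0,255).astype('uint8'))
E
```

```text
[-0.78686219 -0.60491136  0.10701126] [ 0.608819   -0.29080277  0.10520909]
```

View pics/z1.png

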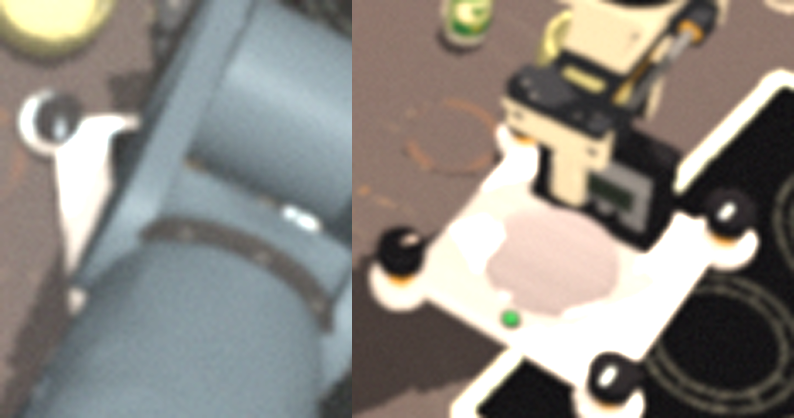

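The scene view shows the front finger in front of the bar, near its middle, and clear of the pan. I'll close the jaws and lift.

Request:
{"fn": "play_rows", "kwargs": {
  "increments": [
    [0,0,0,0,0,0,0],
    [0,0,0,0,0,0,0],
    [0,0,0,0,0,0,0],
    [0,0,0,0,0,0,0],
    [0,0,0,0,0,0,0],
    [0,0,0,0,0,0,0],
    [0,0,0,0,0,0,0],
    [0,0,0,0,0,0,0],
    [0,0,0,0,0,0,0],
    [0,0,0,0,0,0,0]
  ],
  "force": 60
}}

```text
time_s: 3.8
tcp_pos: [0.6094, -0.2918, 0.1056]
tcp_rot: [[-0.093, 0.996, 0.004], [0.995, 0.093, -0.035], [-0.035, 0.0, -0.999]]
force: [1.8, 0.5, 0.1]
finger_gap: 0.234
grasp_force: 60.0
```

Request:
{"fn": "play_rows", "kwargs": {
  "increments": [
    [0,0,0,-5,0,0,0],
    [0,0,0,-12,0,0,0],
    [0,0,0,-22,0,0.01,0],
    [0,0,0,-34,0,0.02,0],
    [0,0,0,-46,0,0.03,0],
    [0,0,0,-55,0,0.035,0],
    [0,0,0,-60,0,0.035,0],
    [0,0,0,-60,0,0.035,0]
  ]
}}

```text
time_s: 4.6
tcp_pos: [0.6092, -0.2899, 0.1665]
tcp_rot: [[-0.093, 0.996, 0.001], [0.996, 0.093, -0.001], [-0.001, 0.001, -1.0]]
force: [0.9, -0.3, -8.9]
finger_gap: 0.231
grasp_force: 60.0
```

```bash
python3 -c "
from h import *
delta((.57,-.10,.166),0)
s=robot.get_state();print(s['force'],s['finger_gap'],s['grasp_force'],s['wrist_torque'])
c=grab('scene','s2')"
```

```text
4.6 [ 0.6092 -0.2899  0.1665] [-0.51  0.64  1.36 -0.    1.15 -0.61] -> [192.8 -21.4   0.3] [0.001 0.001 0.093]
[ 0.88999619 -0.30997512 -8.89503322] 0.23060931553790107 59.96920108795166 [-0.0332576  -0.12706767 -0.02003494]
```

View pics/s2.png

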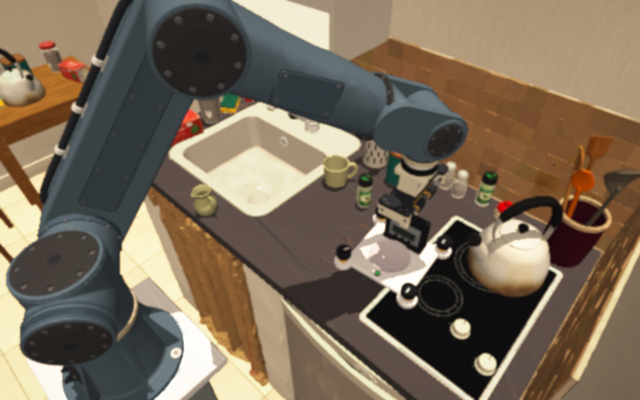

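Request:
{"fn": "play_rows", "kwargs": {
  "increments": [
    [0,10,-1,0,0,0,0.005],
    [0,30,-3,0,0,0,0.015],
    [0,55,-6,0,0,0,0.03],
    [0,80,-9,0,0,0,0.045],
    [0,105,-12,0,0,0,0.06],
    [0,130,-15,0,0,0,0.07],
    [0,155,-18,0,0,0,0.08],
    [0,175,-20,0,0,0,0.088],
    [0,188,-21,0,0,0,0.093],
    [0,193,-21,0,0,0,0.093],
    [0,193,-21,8,0,0,0.093],
    [0,193,-21,20,0,0,0.093],
    [0,193,-21,34,0,0,0.093],
    [0,193,-21,45,0,0,0.093],
    [0,193,-21,52,0,0,0.093],
    [0,193,-21,55,0,0,0.093],
    [0,193,-21,55,0,0,0.093]
  ]
}}

```text
time_s: 6.35
tcp_pos: [0.5701, -0.0996, 0.1102]
tcp_rot: [[0.0, 1.0, -0.001], [1.0, -0.0, 0.0], [0.0, -0.001, -1.0]]
force: [0.5, 0.1, -8.0]
finger_gap: 0.232
grasp_force: 60.0
```

```bash
python3 -c "
from h import *
delta((.57,-.10,.104),0)
s=robot.get_state();print(s['force'],s['finger_gap'],s['wrist_torque'])"
```

```text
6.35 [ 0.5701 -0.0996  0.1102] [-0.25  0.55  1.68  0.    0.92 -0.25] -> [-0.4 -0.1  6.2] [-0.001 -0.    -0.   ]
[ 0.5237975   0.1003541  -8.03168948] 0.23150257475994068 [-0.00735157 -0.09372205 -0.00188719]
```

Request:
{"fn": "play_rows", "kwargs": {
  "increments": [
    [0,0,0,1,0,0,0],
    [0,0,0,2,0,0,0],
    [0,0,0,3,0,0,0],
    [0,0,0,4,0,0,0],
    [0,0,0,4,0,0,0]
  ]
}}

```text
time_s: 6.85
tcp_pos: [0.5701, -0.0996, 0.1065]
tcp_rot: [[-0.0, 1.0, -0.0], [1.0, 0.0, -0.0], [-0.0, -0.0, -1.0]]
force: [0.3, -0.4, -8.2]
finger_gap: 0.233
grasp_force: 60.0
```

Request:
{"fn": "play_rows", "kwargs": {
  "increments": [
    [0,0,0,1,0,0,0],
    [0,0,0,2,0,0,0],
    [0,0,0,2,0,0,0]
  ]
}}

```text
time_s: 7.15
tcp_pos: [0.5701, -0.0995, 0.1044]
tcp_rot: [[0.0, 1.0, -0.0], [1.0, -0.0, 0.0], [0.0, -0.0, -1.0]]
force: [-0.1, 0.1, -7.4]
finger_gap: 0.232
grasp_force: 60.0
```

Request:
{"fn": "play_rows", "kwargs": {
  "increments": [
    [0,0,0,1,0,0,0],
    [0,0,0,2,0,0,0],
    [0,0,0,2,0,0,0]
  ]
}}

```text
time_s: 7.45
tcp_pos: [0.5702, -0.0996, 0.1026]
tcp_rot: [[0.0, 1.0, 0.0], [1.0, -0.0, -0.0], [-0.0, 0.0, -1.0]]
force: [-0.2, 1.1, -7.4]
finger_gap: 0.231
grasp_force: 60.0
```

Request:
{"fn": "play_rows", "kwargs": {
  "increments": [
    [0,0,0,1,0,0,0],
    [0,0,0,2,0,0,0],
    [0,0,0,2,0,0,0]
  ]
}}

```text
time_s: 7.75
tcp_pos: [0.5705, -0.0997, 0.1021]
tcp_rot: [[-0.0, 1.0, 0.001], [1.0, 0.0, -0.0], [-0.0, 0.001, -1.0]]
force: [-4.5, 0.5, 8.7]
finger_gap: 0.232
grasp_force: 60.0
```

Request:
{"fn": "play_rows", "kwargs": {
  "increments": [
    [0,0,0,-1,0,0,0],
    [40,0,0,-1,0,0,0],
    [60,0,0,-1,0,0,0],
    [60,0,0,-1,0,0,0],
    [60,0,0,-1,0,0,0],
    [60,0,0,-15,0,0,0],
    [60,0,0,-50,0,0,0],
    [60,0,0,-90,0,0,0],
    [60,40,-30,-120,0,0,0],
    [60,80,-60,-120,0,0,0],
    [60,120,-90,-120,0,0,0],
    [60,160,-120,-120,0,0,0],
    [60,200,-150,-120,0,0,0],
    [60,240,-180,-120,0,0,0],
    [60,280,-200,-120,0,0,0],
    [60,320,-200,-120,0,0,0],
    [60,360,-200,-120,0,0,0],
    [60,400,-200,-120,0,0,0]
  ]
}}

```text
time_s: 9.55
tcp_pos: [0.3698, 0.3024, 0.2219]
tcp_rot: [[-0.001, 1.0, 0.001], [1.0, 0.001, 0.001], [0.001, 0.001, -1.0]]
force: [-0.4, -0.1, -0.3]
finger_gap: 0.644
grasp_force: 0.0
```

```bash
python3 - <<'E'
from h import *
c=robot.get_state();print(c["time_s"],c["tcp_pos"],c["qpos"].round(2) if hasattr(c["qpos"],'round') else c["qpos"])
a=grab("top","t3")["color"][:,:,::-1];b=grab("scene","s3")["color"][:,:,::-1]
t=grab("top");P=proj(t,np.array([.52,-.1,.05])).astype(int);s=grab("scene");Q=proj(s,np.array([.52,-.1,.05])).astype(int)
x,y=P-[45,50];X,Y=Q-[65,60];print(x,y,X,Y)
M=np.hstack([crop(a,x,y,90,100,4.4),crop(b,X,Y,120,130,3.385)[:440,:400]]);print(M.shape);cv2.imwrite("pics/z3.png",M)
E
```

```text
9.55 [0.36982327 0.30237916 0.22188899] [ 0.59  0.23  1.84 -0.    1.07  0.59]
288 166 256 173
(440, 796, 3)
```

View pics/z3.png

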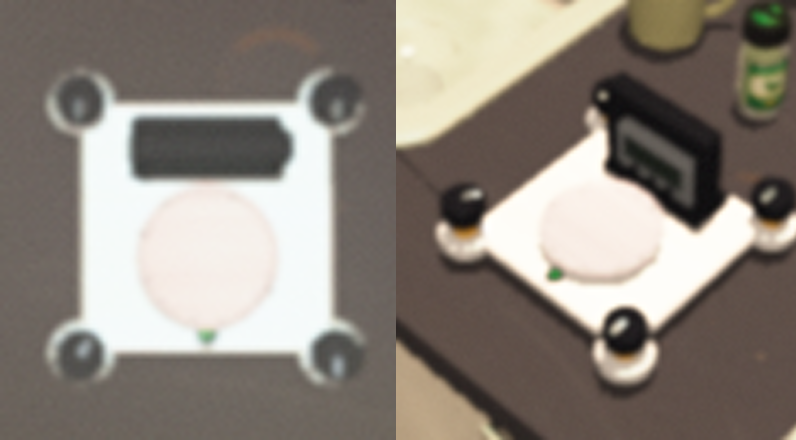

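The scale now stands squarely on the worktop. The white lines at rl, rr and fr point to the front, while the fl line (crop 82,354) points up and to the right, about 150° back from front. I'll measure the knob centres and the line angle next.

```bash
cat > knob.py <<'E'
from h import *
t=grab("top");im=t["color"].astype(float).mean(2)
def line(p,r=4.2):
    g=cv2.resize(im[int(p[1])-12:int(p[1])+13,int(p[0])-12:int(p[0])+13],None,fx=8,fy=8,interpolation=cv2.INTER_CUBIC)
    # dark disc centre, then bright part inside it
    o=np.array([int(p[0])-12,int(p[1])-12]);c=(np.array(p)-o+.5)*8
    Y,X=np.mgrid[:200,:200]
    for _ in range(4):
        m=((X-c[0])**2+(Y-c[1])**2<(7.5*8)**2)&(g<85); c=np.array([X[m].mean(),Y[m].mean()])
    m=(X-c[0])**2+(Y-c[1])**2<(r*8)**2;w=np.clip(g-np.median(g[m])-12,0,None)*m
    d=np.array([(w*X).sum(),(w*Y).sum()])/w.sum()-c
    return c/8-.5+o,d/8,np.arctan2(-d[0],d[1])   # 0 = down in the image, plus = clockwise
def main():
    P={}
    for k,p in dict(rl=(305.7,188.7),rr=(363.9,188.7),fl=(306.6,246.5),fr=(363.9,247)).items():
        c,d,a=line(p);P[k]=hit(t,*c,.059 if k!='fl' else .056);print(k,c.round(2),d.round(2),'line',round(a,2),P[k].round(4))
    return P
if __name__=="__main__":
    main();delta((.435,-.015,.15),0)
    p=(306.6,246.5);print(im[239:254,299:315].astype(int))
E
python3 knob.py
```

```text
rl [305.82 187.44] [-0.21  2.3 ] line 0.09 [ 0.6052 -0.0183  0.059 ]
rr [364.21 186.84] [-0.17  2.71] line 0.06 [ 0.6057 -0.1891  0.059 ]
fl [305.29 247.55] [ 1.06 -2.41] line -2.73 [ 0.4298 -0.0157  0.056 ]
fr [364.72 245.63] [-0.39  2.36] line 0.16 [ 0.4345 -0.1886  0.059 ]
9.8 [0.37   0.3001 0.221 ] [ 0.58  0.23  1.84 -0.    1.07  0.58] -> [-315.1   64.8   71.1] [0. 0. 0.]
[[101 105 120 146 175 194 206 225 238 245 248 249 248 248 248 248]
 [105 123 157 185 204 211 208 213 221 232 241 247 248 248 248 248]
 [117 156 191 197 182 163 149 146 153 178 212 235 247 248 248 248]
 [140 183 201 175 133 103  91  94 106 121 151 201 238 247 248 249]
 [156 187 175 135  98  80  83 104 124 120 114 155 217 243 248 248]
 [165 172 140 100  82  82  99 132 149 127  98 113 179 233 245 246]
 [173 163 119  86  80  86 118 153 153 118  87  91 153 223 233 229]
 [175 160 114  84  79  85 116 144 135 102  82  87 148 209 210 174]
 [157 146 105  84  79  81  94 110 103  87  77  91 148 200 186 138]
 [135 133 106  84  81  79  81  85  83  81  80  93 144 186 171 126]
 [120 127 113  90  80  81  79  78  81  79  84 108 148 167 144 116]
 [113 125 116  95  84  82  78  80  82  85  99 132 158 154 124 108]
 [105 114 112 100  88  86  85  85  87  95 115 136 144 128 108 101]
 [102 104 107 100  98  97  96  99  99 104 117 120 116 109 104 102]
 [102 101 102 101 100 101 105 109 108 106 104 103 101 102 102 102]]
```

```bash
python3 -c "
from h import *
delta((.433,-.0175,.12),.4)"
```

```text
9.8 [0.37   0.3001 0.221 ] [ 0.58  0.23  1.84 -0.    1.07  0.58] -> [-317.6   62.8  101.1] [ 0.   0.  -0.4]
```

Request:
{"fn": "play_rows", "kwargs": {
  "increments": [
    [60,-45,9,5,0,0,-0.06],
    [60,-90,18,10,0,0,-0.12],
    [60,-135,27,15,0,0,-0.18],
    [60,-180,36,20,0,0,-0.24],
    [60,-225,45,30,0,0,-0.3],
    [60,-270,54,50,0,0,-0.36],
    [60,-305,61,80,0,0,-0.4],
    [60,-318,63,101,0,0,-0.4],
    [60,-318,63,101,0,0,-0.4],
    [60,-318,63,101,0,0,-0.4]
  ],
  "force": 25
}}

```text
time_s: 10.8
tcp_pos: [0.4329, -0.0179, 0.1203]
tcp_rot: [[-0.388, 0.922, -0.0], [0.922, 0.388, 0.0], [0.0, -0.0, -1.0]]
force: [-0.3, 1.3, 0.9]
finger_gap: 0.643
grasp_force: 0.0
```

```bash
python3 -c "
from h import *
delta((.433,-.0175,.0575),.4);print(robot.get_state()['force'])"
```

```text
10.8 [ 0.4329 -0.0179  0.1203] [-0.15  0.31  2.04  0.    0.79 -0.55] -> [ 0.3  0.3 62.8] [-0.    -0.    -0.002]
[-0.34195205  1.31144712  0.92772553]
```

Request:
{"fn": "play_rows", "kwargs": {
  "increments": [
    [60,0,0,30,0,0,0],
    [60,0,0,52,0,0,0],
    [60,0,0,62,0,0,0],
    [60,0,0,63,0,0,0],
    [60,0,0,63,0,0,0],
    [25,0,0,63,0,0,0],
    [25,0,0,63,0,0,0],
    [25,0,0,63,0,0,0],
    [25,0,0,63,0,0,0],
    [25,0,0,63,0,0,0],
    [25,0,0,63,0,0,0]
  ]
}}

```text
time_s: 11.9
tcp_pos: [0.4338, -0.0176, 0.0569]
tcp_rot: [[-0.389, 0.921, 0.002], [0.921, 0.389, -0.0], [-0.001, 0.001, -1.0]]
force: [3.1, 2.5, 0.7]
finger_gap: 0.358
grasp_force: 25.0
```

Request:
{"fn": "play_rows", "kwargs": {
  "increments": [
    [25,0,0,0.2,0,0,0.13],
    [25,0,0,0.3,0,0,0.26],
    [25,0,0,0.5,0,0,0.39],
    [25,0,0,0.7,0,0,0.52],
    [25,0,0,0.8,0,0,0.65],
    [25,0,0,1,0,0,0.78],
    [25,0,0,1.2,0,0,0.91],
    [25,0,0,1.3,0,0,1.04],
    [25,0,0,1.5,0,0,1.17],
    [25,0,0,1.7,0,0,1.3],
    [25,0,0,1.8,0,0,1.43],
    [25,0,0,2,0,0,1.56],
    [25,0,0,2.1,0,0,1.69],
    [25,0,0,2.3,0,0,1.82],
    [25,0,0,2.5,0,0,1.95],
    [25,0,0,2.6,0,0,2.08],
    [25,0,0,2.8,0,0,2.21],
    [25,0,0,3,0,0,2.34],
    [25,0,0,3.2,0,0,2.5],
    [25,0,0,3.2,0,0,2.5]
  ]
}}

```text
time_s: 13.9
tcp_pos: [0.4327, -0.0167, 0.0539]
tcp_rot: [[0.86, -0.51, -0.001], [-0.51, -0.86, 0.001], [-0.002, -0.001, -1.0]]
force: [-3.5, 9.3, 16.8]
finger_gap: 0.36
grasp_force: 25.0
```

```bash
python3 -c "
from h import *
s=robot.get_state();print(s['force'],s['wrist_torque'],s['qpos'],s['finger_gap'])"
```

```text
[-3.5270499   9.26202522 16.82324115] [ 2.18518926  0.6196022  -0.05700278] [-0.14693336  0.4406792   2.07645585  0.00210314  0.62583041  1.95732123] 0.3601416656190128
```

Request:
{"fn": "play_rows", "kwargs": {
  "increments": [
    [50,0,0,0,0,0,0],
    [60,0,0,0,0,0,0],
    [60,0,0,0,0,0,0],
    [60,0,0,0,0,0,0],
    [60,0,0,-15,0,0,0],
    [60,0,0,-55,0,0,0],
    [60,0,0,-100,0,0,0],
    [60,-20,-40,-130,0,0,0],
    [60,-45,-80,-150,0,0,0],
    [60,-70,-120,-150,0,0,0],
    [60,-95,-160,-150,0,0,0],
    [60,-120,-200,-150,0,0,0],
    [60,-150,-250,-150,0,0,0],
    [60,-150,-250,-150,0,0,0],
    [60,-150,-250,-150,0,0,0]
  ]
}}

```text
time_s: 15.4
tcp_pos: [0.4295, 0.2748, 0.203]
tcp_rot: [[0.864, -0.503, -0.001], [-0.503, -0.864, -0.0], [-0.0, 0.001, -1.0]]
force: [-0.1, -0.5, -0.0]
finger_gap: 0.641
grasp_force: 0.0
```

```bash
python3 knob.py; python3 - <<'E'
from h import *
a=grab("top","t4")["color"][:,:,::-1];b=grab("scene","s4")["color"][:,:,::-1]
M=np.hstack([crop(a,288,166,90,100,4.4),crop(b,256,173,120,130,3.385)[:440,:400]]);cv2.imwrite("pics/z4.png",M)
E
```

```text
rl [305.71 187.88] [-0.16  2.15] line 0.07 [ 0.6039 -0.018   0.059 ]
rr [364.02 186.61] [-0.28  1.99] line 0.14 [ 0.6064 -0.1885  0.059 ]
fl [306.66 245.87] [-0.01  0.16] line 0.06 [ 0.4347 -0.0197  0.056 ]
fr [364.62 245.21] [0.56 2.43] line -0.23 [ 0.4357 -0.1883  0.059 ]
15.45 [0.4296 0.2736 0.203 ] [ 0.48  0.31  1.78 -0.    1.05  2.57] -> [150.1 246.5  53.2] [ 0.000e+00  1.000e-03 -2.099e+00]
[[102 101 101 108 121 138 161 185 219 240 248 249 249 249 249 249]
 [102 105 108 131 162 193 214 227 231 240 247 249 249 249 249 249]
 [101 112 135 169 201 216 220 212 209 215 229 240 247 249 249 249]
 [106 128 171 199 197 177 160 143 135 139 159 195 233 247 249 249]
 [114 153 197 194 160 117  95  90  85  87  95 137 198 239 249 249]
 [126 170 198 171 122  86  81  76  79  79  81  98 154 223 244 248]
 [136 176 178 139  95  83  81  80  83  81  82  83 116 182 231 241]
 [141 179 166 118  84  79  80  80  85  85  81  81  96 155 213 224]
 [140 175 158 113  84  80  85  88  91  88  83  81  87 139 190 188]
 [133 166 152 109  86  81  88 101 113 103  89  78  90 133 171 158]
 [121 143 136 106  87  81  91 115 131 117  92  85  97 137 167 149]
 [109 122 130 118  96  85  88 116 141 127  96  88 113 147 155 135]
 [103 112 130 134 120  97  92 114 145 131 105 107 133 155 146 120]
 [101 109 121 138 135 117  98 110 129 127 116 126 135 137 122 108]
 [ 99 101 110 119 125 119 107 104 113 115 119 125 121 113 103 104]]
```

View pics/z4.png

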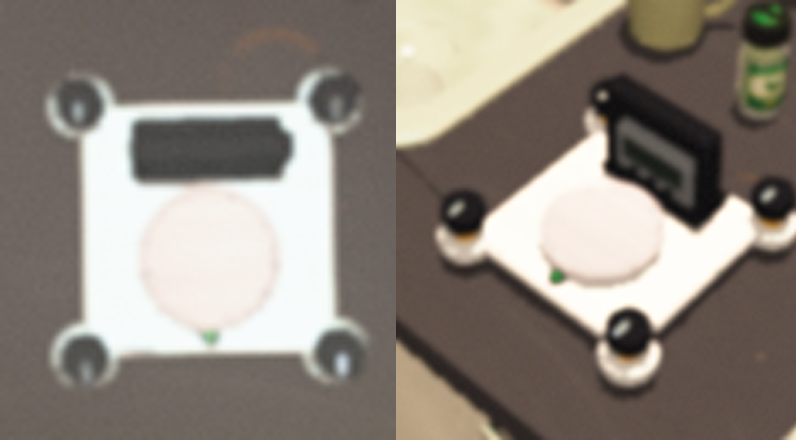

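The fl line now points straight to the front, from crop (84,358) to (86,378), matching the other three. That puts the foot within about 0.3 mm of level, and the scale sits square at y ≈ -0.10 with the arm clear. I'm handing the job in.

```bash
python3 -c "
from h import *
print(robot.close_job())"
```

```text
the job is handed in; nothing more can be done
None
```

I moved the scale to the bare worktop at about y = -0.10 and wound the front left foot down until its white line pointed forward like the other three, then handed the job in at about 15.6 s; the hand-in gave no verdict.

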